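# Pack the returned nut, shut its carton and show the label to the phone camera

## Robot

A 7-joint arm with a two-finger parallel gripper is mounted at the origin on a cart in front of the work surface, level with it; the furniture and walls round the work are solid. World frame = base frame: x ahead of the robot, y to its left, z up, the work surface at z = 0. Lengths are in m, angles in rad, forces in N, time in s.
With the tool pointing down it reaches from about 0.425 to 0.95 m from the base axis. Payload 4.7 kg.
Tool frame: the origin (TCP) lies between the finger pads, 19 mm behind the fingertips; this is the grasp point; z points along the fingers, y is the line along which they close (so a half turn about z gives the same grasp; the last joint's range is limited). The gripper opens to 85 mm and grips with 20 to 120 N. Pads are 22 mm wide; open, the fingers measure 114 mm over their backs; the gripper's body (76 mm by 85 mm) begins 54 mm behind the grasp point. The pads swing forward as they close: fully open they stand 13 mm farther back than shut.
Start: joints at [-1.323, 0.469, -0.049, 1.532, 0.024, 1.141, -0.082], TCP at [0.184, 0.649, 0.25] pointing down, gripper open.
Joint ranges: [-2.59, 2.59], [-0.33, 1.99], [-1.39, 1.29], [0.1, 2.45], [-1.04, 4.18], [0.21, 1.99], [-2.66, 2.66]. Speed limits (rad/s): [2.57, 2.57, 3.14, 3.14, 3.14, 3.14, 3.14].

## Interface

Orientations are given as [roll, pitch, yaw] about the fixed x, y, z axes, in that order (R = Rz(yaw) Ry(pitch) Rx(roll)).
In Python, from plant import robot gives the robot as it stands. Calls block until the motion is done:
- robot.goto(position, orientation): joint-space move of the TCP to a pose.
- robot.move_straight(position, vel=0.15, attitude=None, contact_N=None): straight line of the TCP; attitude=None keeps the orientation; vel is the mean speed in m/s. With contact_N (N) it stops when the force on the tool has changed by that much, and returns True; else False.
- robot.move_joints(angles): joint-space move.
- robot.grip(opening, strength=None): opening from 0.0 (shut) to 1.0 (fully open); strength is the grip in N (None keeps the last); returns when the fingers have stopped.
- robot.sleep(seconds).
- robot.inverse_kinematics(position, orientation): joint angles nearest the present ones, or None.
- robot.sense(): the state.
- robot.grab_frame(name): name is "side" or "top" or "wrist"; returns a dict with "image" (384x512x3 uint8, red, green, blue), "range_z" (384x512 float32, m along the optical axis (not along the pixel's ray), 0 where there is no reading), "fx", "fy", "cx", "cy" (pixels), "R" (3x3) and "t" (3): a world point X has camera coordinates R X + t. Camera axes: x right, y down, z forward; pixel columns grow to the right and rows downward; lengths in m; the calibration is good to about 2 mm. A picture is of the moment at which its call begins.
A pose or a line that the arm cannot do raises robot.IKError and nothing moves.
- robot.close_job(): hands the job in; it is judged then, once.
The state is a dict: "t": time; "joint_pos": joint angles; "joint_velocities": joint speeds; "effort": joint torques, N m; "tcp_pos": TCP position; "tcp_rot": TCP orientation; "wrist_force": force on the tool from outside, world axes, zero at the start; "torque": the same for the moment, N m; "opening": opening from 0.0 (shut) to 1.0 (fully open); "gripper_force": force on a finger pad.
Only numpy, scipy, OpenCV 4.12 (cv2) and the standard library are available. Lean on these libraries where they do the work, as an engineer would, in place of code of your own. Each camera call takes 0.05 s, during which the arm holds its last target. There are 200 camera calls.

## Task

The brass nut is going back to the merchant: put it in the small open white carton and fold the carton's flap fully shut. Then pick the carton up by its upper half, so that the red band of its label stays uncovered, and hold it upright in the air with the label squarely facing the phone's front camera, centred on that camera and about 20 cm from it, for the merchant on the video call to read. Finish while holding it still there, without touching the phone, tipping the carton or disturbing the tools lying around.

Things in the scene. Friction and masses are not known exactly. Their poses are not given: they have to be found in the camera images.
- carton: White card carton, 52 (x) x 98 (y) x 63 mm high, walls 2 mm, open on top, 0.1 to 0.2 kg, standing loose. Origin: centre of its underside, z up. The label (black print, red band along its foot up to 20 mm) is on the long side that faces its own -x; the flap is hinged on the long top edge at its +x side. Pinch it across the 52 mm (along x) from above.
- carton_middle (a point): Middle of the carton, 31.5 mm above the carton's origin; same axes as the carton.
- carton_flap (a joint): Angle of the carton's flap (52 x 97 mm, 2 mm card, hinge line along the carton's y at x = +26, z = 63 mm), rad: 0 = flat shut on the carton, 1.57 = upright, 1.83 = leaning back, its stop. It starts about upright (top edge 115 mm above the worktop) and stays where it is pushed; a light push (under 1 N) turns it.
- nut: Loose brass hexagon nut with a round collar on top, standing on its hexagon, axis upright. 24 mm across flats, 28 mm across corners, 16 mm high (the hexagon is the lower 11 mm), 30 g. Origin: centre of its underside, z up; two of its flats face its own +x and -x, the others every 60 deg.
- lens (a point): Front camera of the phone that stands upright in a clamp on a small black table tripod (fixed, does not move). Small dot at the top middle of the screen, 211 mm above the worktop. Axes: z up, the camera looks level along its own -x; y is across the screen. The phone is 72 mm wide, 8 thick, its top 222 mm above the worktop; the tripod feet stand within 85 mm of it.
- tape_measure: Yellow and black pocket tape measure, 34 x 67 x 60 mm high; bystander. Origin: centre of its underside.
- screwdriver: Screwdriver with an orange handle, 206 mm long (along y), 29 mm high, lying; bystander. Origin: under its middle.
- spanner: Adjustable steel spanner, 172 mm long (along y), 41 wide, 14 high, lying flat; bystander. Origin: under its middle.
- bleed_key: Small brass radiator key, 21 x 38 x 8 mm, lying flat; bystander. Origin: under its middle.
There are look-alikes about, which are no part of the job. Leave any black, green or pink look-alike of the nut alone.

How it is judged:
On the way, in this order (a step that is already met when the one before it is completed fails the run):
1. the nut lies in the carton, let go, with the flap still open (x of nut in the frame of carton between -0.025 and 0.025 m and y of nut in the frame of carton between -0.048 and 0.048 m and z of nut in the frame of carton between -0.005 and 0.045 m and value of joint carton_flap above 0.8 rad and contact force between nut and the fingers below 0.1 N), for 0.2 s.
2. the flap is shut over the nut, the carton still standing on the worktop (x of nut in the frame of carton between -0.025 and 0.025 m and y of nut in the frame of carton between -0.048 and 0.048 m and z of nut in the frame of carton between -0.005 and 0.045 m and value of joint carton_flap below 0.1 rad and height (world z) of carton below 0.012 m), for 0.2 s.
At the end, for the whole second after the job is handed in: Nut in the carton, flap under 0.1 rad; carton held still in free air (TCP over 41 mm above its underside), upright within 0.15 rad, label towards the lens and square to it within 0.2 rad, label 15 to 25 cm from the lens, the carton's middle within 3 cm of its line of sight sideways and in height (x of nut in the frame of carton between -0.025 and 0.025 m and y of nut in the frame of carton between -0.048 and 0.048 m and z of nut in the frame of carton between -0.005 and 0.045 m and value of joint carton_flap below 0.1 rad and contact force between carton and the fingers above 2 N and linear speed of carton below 0.02 m/s and angular speed of carton below 0.15 rad/s and angle between carton's own z axis and vertical below 0.15 rad and angle between the x axis of carton and the x axis of lens, either way round below 0.2 rad and x of carton_middle in the frame of lens between -0.276 and -0.176 m and y of carton_middle in the frame of lens between -0.03 and 0.03 m and z of carton_middle in the frame of lens between -0.03 and 0.03 m and x of lens in the frame of carton below -0.15 m and z of the grasp point in the frame of carton above 0.041 m); the arm keeps its last pose, push and grip.
It fails at once if a tool (tape measure, screwdriver, spanner, radiator key) is shifted by more than 3 cm (distance of any of tape_measure, screwdriver, spanner, bleed_key from where it was at the start of the episode above 0.03 m).
It fails at once if the phone is touched (contact force between phone and anything else above 1 N).
It fails at once if the carton is tipped by more than 0.5 rad (angle between carton's own z axis and vertical above 0.5 rad).
It also fails if it takes over 64 s, if anything falls off the work surface, if the arm or the gripper's body presses on something with over 40 N, if the wrist force passes 120 N, or if a joint passes its speed limit or range.

## Working session

There is one attempt and no reset: what is moved stays moved. The work goes in short steps, each a Python script; the robot and the scene stay as the last script left them, time stands still between calls to the robot, and variables do not carry over. Pictures are saved under pics/ and viewed, at most 10 in all, crops included, and the job is handed in when it is done.

```bash
mkdir -p pics; ls; cat > h.py <<'E'
import numpy as np, cv2
from plant import robot
def save(n,f): cv2.imwrite(f'pics/{n}.png',cv2.cvtColor(f['image'],cv2.COLOR_RGB2BGR))
def ray(f,u,v):
    R=np.array(f['R']);t=np.array(f['t']);d=R.T@np.array([(u-f['cx'])/f['fx'],(v-f['cy'])/f['fy'],1.]);return -R.T@t,d
def onplane(f,u,v,z):
    o,d=ray(f,u,v);return o+d*(z-o[2])/d[2]
def cloud(f):
    z=f['range_z'];v,u=np.mgrid[:z.shape[0],:z.shape[1]]
    P=np.stack([(u-f['cx'])/f['fx']*z,(v-f['cy'])/f['fy']*z,z],-1)
    X=(P-np.array(f['t']))@np.array(f['R']);X[z<=0]=np.nan;return X
def proj(f,X):
    p=np.array(f['R'])@X+np.array(f['t']);return p[0]/p[2]*f['fx']+f['cx'],p[1]/p[2]*f['fy']+f['cy']
E
python3 - <<'E'
from h import *
import pickle
F={n:robot.grab_frame(n) for n in('side','top','wrist')}
pickle.dump(F,open('f0.pkl','wb'))
for n,f in F.items(): save('a_'+n,f);print(n,ray(f,256,192),f['fx'])
print(robot.sense())
E
```

```text
pics
side (array([ 0.00841013, -0.17904418,  0.96271474]), array([ 0.56064696, -0.05073099, -0.82650427])) 480.9054453248818
top (array([ 0.47762149, -0.22900843,  1.03891339]), array([ 0.12319109,  0.0374224 , -0.99185248])) 349.48463212235674
wrist (array([0.10545681, 0.67067526, 0.37330728]), array([ 0.29682218, -0.09593744, -0.95015307])) 284.69768470874425
{'t': 0.15, 'joint_pos': array([-1.32289369,  0.46925912, -0.04858204,  1.53339212,  0.02407682,
        1.14102005, -0.08229383]), 'joint_velocities': array([ 0.00027903,  0.0002161 ,  0.00079789, -0.00176675,  0.0007695 ,
       -0.00089665, -0.00102556]), 'effort': array([ 1.10113302e-03, -5.10766590e+01, -4.65270365e-02, -2.37978870e+01,
        1.07560633e-02,  5.39768851e-03, -7.00480186e-06]), 'tcp_pos': array([0.1843357 , 0.64891438, 0.24921206]), 'tcp_rot': array([-3.14009858e+00,  3.16419339e-05,  2.86480002e+00]), 'wrist_force': array([ 0.00775561, -0.24398497,  0.19288897]), 'torque': array([ 0.02841814, -0.02221998,  0.05005974]), 'gripper_force': 0.0, 'opening': 1.0026541012695207}
```

View pics/a_side.png

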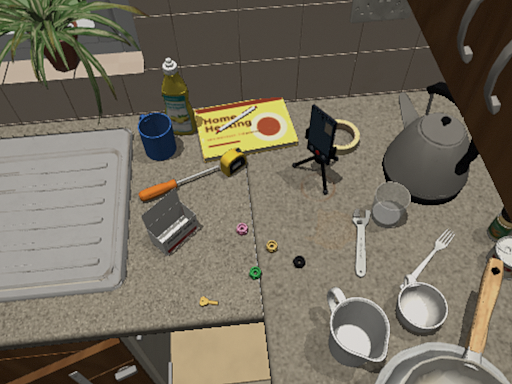

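View pics/a_top.png

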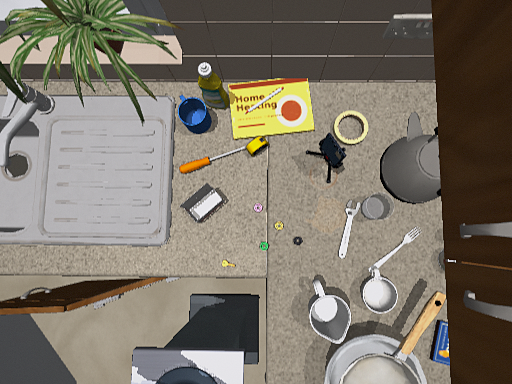

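The side view shows the carton at about (172,225) with its flap up, the brass nut at (272,246) and the phone at (321,135). The pink, green and black nuts are at (242,229), (255,272) and (299,262). The top view has the carton at (205,204), the brass nut at (279,226) and the phone at (331,152).

```bash
python3 - <<'E'
from h import *
import pickle
F=pickle.load(open('f0.pkl','rb'))
def crop(n,x0,y0,w,h):
    c=F[n]['image'][y0:y0+h,x0:x0+w];return cv2.resize(c[...,::-1],(400,300),interpolation=cv2.INTER_CUBIC)
m=np.vstack([np.hstack([crop('side',130,180,88,66),crop('side',285,95,88,66)]),np.hstack([crop('top',165,170,88,66),crop('top',290,120,88,66)])])
cv2.imwrite('pics/crop1.png',m)
# brass nut by colour, both views
for n,(u,v) in dict(side=(272,246),top=(279,226)).items():
    f=F[n];hsv=cv2.cvtColor(f['image'],cv2.COLOR_RGB2HSV)
    k=cv2.inRange(hsv,(15,110,90),(35,255,255));w=np.zeros_like(k);w[v-12:v+13,u-12:u+13]=1;k=k*w
    vs,us=np.nonzero(k);X=cloud(f)
    print(n,len(us),us.mean(),vs.mean(),'ray@.01',onplane(f,us.mean(),vs.mean(),.010),'top z',np.nanpercentile(X[vs,us],[50,95],axis=0).round(4).tolist())
f=F['side'];X=cloud(f)
for n,u,v in(('phone',322,128),('cart',172,235),('tripod',321,160)): print(n,X[v,u])
E
```

```text
side 80 271.3625 245.7375 ray@.01 [ 0.50691341 -0.25627734  0.01      ] top z [[0.5061, -0.2562, 0.0128], [0.5161, -0.2464, 0.0188]]
top 40 278.375 225.1 ray@.01 [ 0.50816019 -0.25699171  0.01      ] top z [[0.5083, -0.2574, 0.013], [0.5171, -0.2471, 0.0201]]
phone [ 0.68903278 -0.38623958  0.1808587 ]
cart [ 0.5304595  -0.0434901   0.05917539]
tripod [ 0.68881869 -0.39558499  0.06793284]
```

View pics/crop1.png

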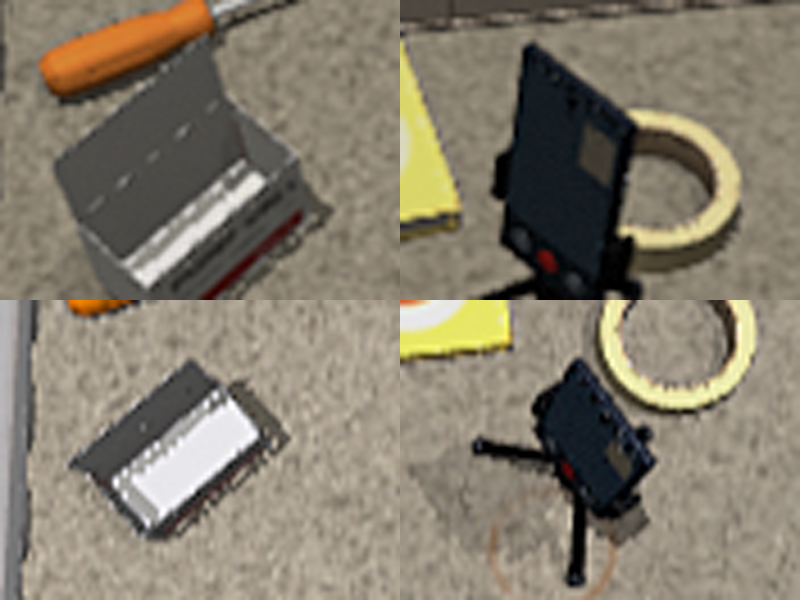

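```bash
python3 - <<'E'
from h import *
import pickle
F=pickle.load(open('f0.pkl','rb'))
C={n:cloud(F[n]) for n in('side','top')}
def sel(n,c,r,z0,z1):
    X=C[n].reshape(-1,3);k=(np.hypot(X[:,0]-c[0],X[:,1]-c[1])<r)&(X[:,2]>z0)&(X[:,2]<z1);return X[k]
def rect(P):
    (c,s,a)=cv2.minAreaRect((P[:,:2]*1000).astype(np.float32));return np.round(c,1),np.round(s,1),round(a,1)
for n in C:
    P=sel(n,(.69,-.39),.07,.10,.235)
    d=P-np.median(P,0);inl=np.ones(len(P),bool)
    for _ in range(6):
        m=P[inl].mean(0);nrm=np.linalg.svd(P[inl]-m)[2][2];inl=abs((P-m)@nrm)<.004
    print(n,'phone',len(P),inl.sum(),m,nrm,'az',np.degrees(np.arctan2(nrm[1],nrm[0])),'zmax',np.percentile(P[:,2],[99,100]))
    t=np.array([-nrm[1],nrm[0]])/np.hypot(*nrm[:2])
    q=P[inl][:,:2]@t;print(' across',q.min(),q.max(), 'mid pt',m[:2]+t*((q.min()+q.max())/2-m[:2]@t))
    P=sel(n,(.55,-.03),.09,.05,.068);print(n,'rim',len(P),rect(P))
    Q=sel(n,(.55,-.03),.10,.072,.13);m=Q.mean(0);nr=np.linalg.svd(Q-m)[2][2];print(' flap',len(Q),rect(Q),'m',m,'n',nr,'zmax',Q[:,2].max())
    B=sel(n,(.55,-.03),.05,-.01,.02);print(' floor/low',len(B))
# tools: everything above 5 mm heights near the work
X=C['top'];z=X[...,2];print('nut flats?')
# carton outline in top view heights along row
for u in range(185,228,3): print(u,np.round(z[185:225:3,u]*1000).astype(int))
E
```

```text
side phone 1144 1085 [ 0.69130953 -0.38673614  0.16521633] [-0.57462997  0.81837904  0.0074932 ] az 125.0748525788775 zmax [0.22318317 0.2248951 ]
 across -0.3880259487108987 -0.30254092381391434 mid pt [ 0.69274234 -0.38573008]
side rim 399 (array([564.2, -42.7]), array([57.3, 99.2]), 40.7)
 flap 509 (array([584.5, -24.5]), array([ 7.1, 97.2]), 42.4) m [ 0.5837688  -0.0242645   0.09420424] n [ 0.74366213  0.66748648 -0.03779465] zmax 0.11844836518821537
 floor/low 921
top phone 509 467 [ 0.69149749 -0.38696726  0.1706704 ] [ 0.57221275 -0.8199645  -0.01519179] az -55.09071381872665 zmax [0.2240071  0.22506072]
 across 0.30503934507003627 0.38876040970568443 mid pt [ 0.69255061 -0.38623234]
top rim 112 (array([563.4, -43.4]), array([52.8, 98.2]), 41.7)
 flap 160 (array([583.7, -25.8]), array([ 3.4, 96.6]), 41.6) m [ 0.58374913 -0.0260023   0.09510544] n [ 0.7488744   0.66089936 -0.04898136] zmax 0.11823291904461541
 floor/low 650
nut flats?
185 [  0   0   2   1   0   1 101  77  54   3   1  -1   0  -2]
188 [  0   3   0  -1  -2 102  80  57  23  48  -2  -3   1  -1]
191 [  2  -2   0  -1 
[... 275 characters left out ...]
48  16   6   1   4   1   4   6  43   0  -2   2]
209 [84 55 24  1  2  0  2  2  0 48  9 -2  1 -2]
212 [ 0 65  3  3  2  5  1  4 55 12  1  3  3  4]
215 [                   2                    2                   51
                    7 -9223372036854775808                    3
                    1                   58                   18
                    1                    0                    0
                    0                    2]
218 [-2  1  3 20  3  2 64 26  0 -1  0  1  0  2]
221 [-2 -2  0  0 -2 60 33  0  4  1  2 -1 -1 -1]
224 [ 2  1  1  0  0  1  1 -1 -1  0  2  0  0  0]
227 [ 0 -1 -2  1  3  3  1  0 -2  3 -2  1  0 -1]<stdin>:23: RuntimeWarning: invalid value encountered in cast
```

```bash
python3 - <<'E'
from h import *
import pickle
F=pickle.load(open('f0.pkl','rb'));f=F['top']
for n,u,v in(('pink',258,208),('green',264,246),('black',298,241),('handle',195,165),('handle2',180,170),('tape',257,145),('key',228,264)): print(n,onplane(f,u,v,.01).round(3))
for n,p,yaws in(('nut',[.5075,-.2567,.2],range(-180,180,30)),('drop',[.5638,-.043,.2],[41.7,-138.3]),('grasp',[.5638,-.043,.05],[131.7,-48.3]),('show',[.563,-.201,.23],[-145,35])):
    for y in yaws:
        q=robot.inverse_kinematics(p,[np.pi,0,np.radians(y)]);print(n,y,None if q is None else np.round(q,2))
E
```

```text
pink [ 0.558 -0.197  0.01 ]
green [ 0.447 -0.215  0.01 ]
black [ 0.463 -0.314  0.01 ]
handle [ 0.686 -0.006  0.01 ]
handle2 [0.67  0.039 0.01 ]
tape [ 0.748 -0.191  0.01 ]
key [ 0.394 -0.112  0.01 ]
nut -180 [-0.41  0.58  1.15  1.89 -0.61  1.08  2.56]
nut -150 [ 0.87  0.42 -0.62  1.82  0.28  1.    2.23]
nut -120 [ 1.22  0.63 -1.17  1.8   0.64  1.15  2.45]
nut -90 [-0.39  0.56  1.12  1.89 -0.58  1.06 -2.18]
nut -60 [-0.39  0.56  1.12  1.89 -0.58  1.06 -1.66]
nut -30 [-0.39  0.56  1.12  1.89 -0.58  1.06 -1.13]
nut 0 [-0.24  0.44  0.84  1.88 -0.39  0.99 -0.79]
nut 30 [-0.24  0.45  0.85  1.88 -0.4   0.99 -0.27]
nut 60 [-0.21  0.43  0.8   1.88 -0.37  0.98  0.23]
nut 90 [-0.18  0.42  0.76  1.88 -0.35  0.98  0.73]
nut 120 [-0.2   0.43  0.78  1.88 -0.36  0.98  1.27]
nut 150 [-0.28  0.47  0.91  1.88 -0.44  1.    1.87]
drop 41.7 [-0.6   0.42  0.79  1.89 -0.36  0.98 -0.49]
drop -138.3 [-0.29  0.35  0.36  1.87 -0.15  0.95  2.45]
grasp 131.7 [-0.32  0.58  0.43  1.98 -0.38  0.66  1.08]
grasp -48.3 [-0.74  0.86  1.1   2.   -0.99  0.95 -1.52]
show -145 [ 0.86  0.48 -0.8   1.71  0.38  1.11  2.12]
show 35 [-0.42  0.51  0.98  1.79 -0.47  1.1  -0.24]
```

```bash
python3 - <<'E'
from h import *
import pickle
D=np.pi
robot.goto([.5075,-.2567,.17],[D,0,np.radians(30)])
f=robot.grab_frame('wrist');pickle.dump(f,open('w1.pkl','wb'))
u,v=map(int,proj(f,np.array([.5075,-.2567,.01])));print(u,v,robot.sense()['t'])
X=cloud(f)
hsv=cv2.cvtColor(f['image'],cv2.COLOR_RGB2HSV);k=cv2.inRange(hsv,(12,90,60),(38,255,255))
w=np.zeros_like(k);w[max(v-60,0):v+60,max(u-60,0):u+60]=1;k*=w
n,l,st,ce=cv2.connectedComponentsWithStats(k);i=1+st[1:,4].argmax();print(st[i],ce[i],onplane(f,*ce[i],.01))
P=X[l==i];print('z pct',np.nanpercentile(P[:,2],[5,50,95]),'centre of high pts',np.nanmean(P[P[:,2]>.012],0))
c=cv2.cvtColor(f['image'],cv2.COLOR_RGB2BGR);save('w1',f)
x0,y0=max(u-50,0),max(v-40,0);cv2.imwrite('pics/w1c.png',cv2.resize(c[y0:y0+80,x0:x0+100],(800,600),interpolation=cv2.INTER_CUBIC));print('crop origin',x0,y0)
E
```

```text
258 180 3.5667
[247 170  25  26 475] [258.94315789 182.69052632] [ 0.50574581 -0.25778881  0.01      ]
z pct [0.00495139 0.01220398 0.01752449] centre of high pts [ 0.50588387 -0.25771957  0.0157801 ]
crop origin 208 140
```

View pics/w1c.png

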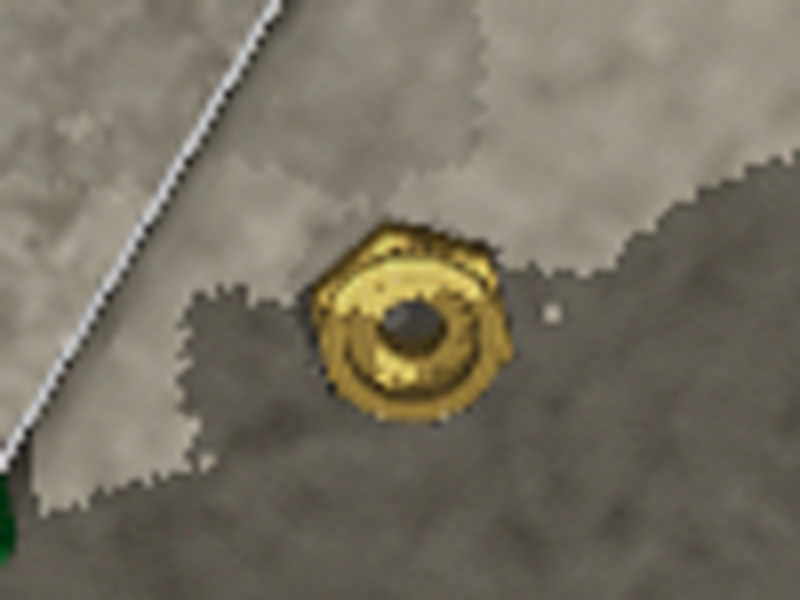

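The crop shows the brass nut alone, with its hexagon corners at crop pixels (385,225), (492,245), (310,298) and (512,350). I'll get its yaw from these and grasp across two flats.

```bash
python3 - <<'E'
from h import *
import pickle
f=pickle.load(open('w1.pkl','rb'))
K=[onplane(f,208+x/8,140+y/8,.009)[:2] for x,y in((310,298),(385,225),(492,245),(512,350))]
an=[np.degrees(np.arctan2(*(b-a)[::-1])) for a,b in zip(K,K[1:])]
print('lens',[np.linalg.norm(b-a) for a,b in zip(K,K[1:])],'edge angles mod60',[a%60 for a in an])
z=np.exp(1j*np.radians(np.array(an)*6)).mean();e=np.degrees(np.angle(z))/6%60
c=np.array([.506,-.2576]);print('r corners',[np.linalg.norm(k-c) for k in K],'edge',e)
# closing axis = edge normal -> tool x along an edge direction (mod 60): choose nearest 30
yaw=min([e+60*i for i in range(-3,3)],key=lambda a:abs(a-30));print('yaw',yaw)
rot=[np.pi,0,np.radians(yaw)]
robot.grip(.6)
robot.goto([*c,.08],rot)
print(robot.move_straight([*c,.0225],vel=.08,contact_N=8))
robot.grip(0.0,strength=30);s=robot.sense();print(s['opening'],s['gripper_force'],s['tcp_pos'])
robot.move_straight([*c,.14],vel=.2)
s=robot.sense();print(s['t'],s['opening'],s['gripper_force'],s['wrist_force'])
save('w2',robot.grab_frame('wrist'))
E
```

```text
lens [np.float64(0.013736150804324146), np.float64(0.014000345724322462), np.float64(0.014345291896342786)] edge angles mod60 [np.float64(44.89032820062394), np.float64(49.22399354184661), np.float64(41.24536453475807)]
r corners [np.float64(0.013657460765322366), np.float64(0.015218386795964963), np.float64(0.01643908301066119), np.float64(0.013784945663191429)] edge 45.11291924056609
yaw 45.11291924056609
False
0.2652839554774193 29.651379245369753 [ 0.50641871 -0.2577917   0.02312384]
6.4083 0.2652661070151388 29.44022380259412 [-0.28016434  0.03441609 -0.35685622]
```

View pics/w2.png

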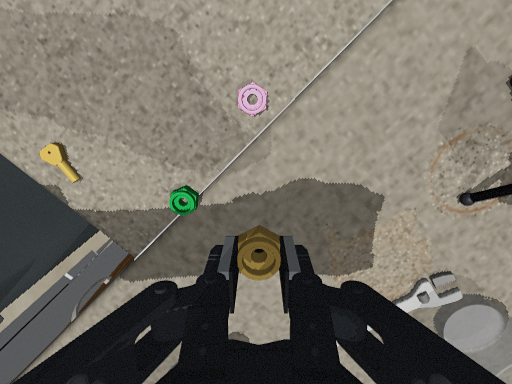

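The nut is held squarely between the pads at (258,250), and the look-alikes are untouched. Next I'll carry it to the carton and drop it in.

```bash
python3 - <<'E'
from h import *
import pickle
y=np.radians(41.7);ex=np.array([np.cos(y),np.sin(y),0]);C=np.array([.5638,-.043,0])
rot=[np.pi,0,y];p=C-ex*.004
robot.goto(p+[0,0,.18],rot)
print(robot.move_straight(p+[0,0,.072],vel=.12,contact_N=6),robot.sense()['tcp_pos'])
robot.grip(.5);robot.sleep(.3)
robot.move_straight(p+[0,0,.2],vel=.2);robot.sleep(.1)
print(robot.sense()['t'])
f=robot.grab_frame('wrist');save('w3',f);pickle.dump(f,open('w3.pkl','wb'))
g=robot.grab_frame('side');X=cloud(g).reshape(-1,3)
def sel(z0,z1,r=.09):
    return X[(np.hypot(X[:,0]-.5638,X[:,1]+.043)<r)&(X[:,2]>z0)&(X[:,2]<z1)]
print(cv2.minAreaRect((sel(.05,.068)[:,:2]*1000).astype(np.float32)))
X=cloud(f).reshape(-1,3);print('wrist',cv2.minAreaRect((sel(.05,.068)[:,:2]*1000).astype(np.float32)))
E
```

```text
False [ 0.56139592 -0.04594634  0.07264839]
9.925
((564.1415405273438, -42.62034606933594), (56.246341705322266, 99.740234375), 42.12424087524414)
wrist ((562.602783203125, -43.25172424316406), (52.29559326171875, 98.11891174316406), 41.62520217895508)
```

View pics/w3.png

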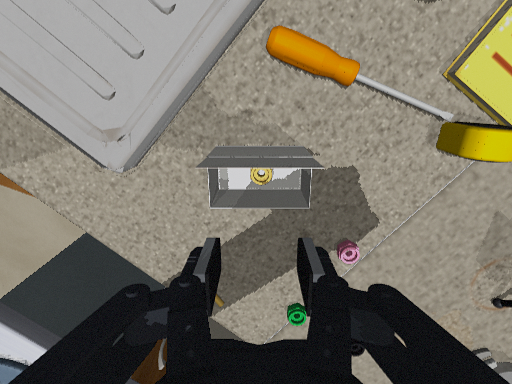

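The nut shows inside the carton at (261,175), with the flap still open and the carton unmoved. Next I'll close the flap with shut fingers, following its arc from behind.

```bash
python3 - <<'E'
from h import *
y=np.radians(41.7);ex=np.array([np.cos(y),np.sin(y),0]);C=np.array([.5634,-.043,0])
T=lambda x,ztip:C+ex*x+[0,0,ztip+.019]
robot.grip(0.0)
robot.move_straight(T(.08,.16),vel=.2)
robot.move_straight(T(.08,.105),vel=.15)
robot.move_straight(T(.045,.105),vel=.1)
f0=robot.sense()['wrist_force']
for ph in np.radians([0,15,30,45,60,72,82]):
    robot.move_straight(T(.026+.011-.042*np.sin(ph)+.002*np.cos(ph),.063+.042*np.cos(ph)+.002*np.sin(ph)),vel=.06)
    print(round(np.degrees(ph)),(robot.sense()['wrist_force']-f0).round(2))
print(robot.move_straight(T(-.006,.0625),vel=.04,contact_N=5),robot.sense()['tcp_pos'])
robot.sleep(.4)
robot.move_straight(T(-.006,.16),vel=.2)
robot.move_straight(T(-.12,.2),vel=.25)
g=robot.grab_frame('side');w=robot.grab_frame('wrist');t=robot.grab_frame('top');save('s4',g);save('w4',w);print(robot.sense()['t'])
for f in(g,w,t):
    X=cloud(f).reshape(-1,3);P=X[(np.hypot(X[:,0]-.5634,X[:,1]+.043)<.085)&(X[:,2]>.054)&(X[:,2]<.14)]
    print(len(P),cv2.minAreaRect((P[:,:2]*1000).astype(np.float32)) if len(P)>5 else '',np.percentile(P[:,2],[5,50,95,99]) if len(P) else '')
E
```

```text
0 [-0.43 -0.02 -0.77]
15 [-0.26  0.6  -0.96]
30 [-0.45 -0.28  0.17]
45 [-1.2   0.94 -1.13]
60 [-0.17  0.27 -0.05]
72 [-0.52  0.25  0.35]
82 [-0.37  0.14 -1.04]
True [ 0.55996873 -0.04690596  0.08277076]
16.35
647 ((563.4274291992188, -42.547386169433594), (54.32269287109375, 98.77195739746094), 41.064273834228516) [0.05654047 0.06359148 0.0665453  0.06764303]
7198 ((562.3488159179688, -43.53009796142578), (52.52440643310547, 98.23724365234375), 41.94282531738281) [0.06256592 0.0638693  0.06510203 0.06560609]
417 ((573.7215576171875, -55.450462341308594), (52.59066390991211, 66.51045989990234), 41.62225341796875) [0.0609176  0.06436291 0.06689561 0.06821517]
```

View pics/s4.png

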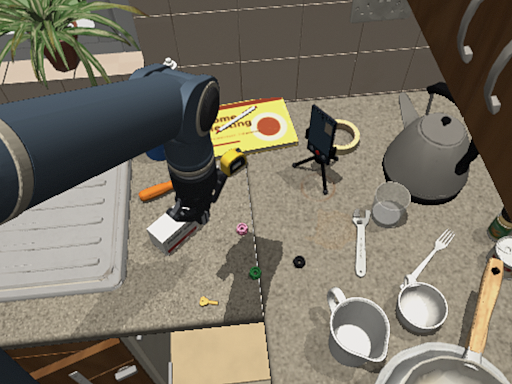

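The side view shows the flap lying flat at (172,228), and depth puts the lid evenly at 62.5–65.6 mm. Next I'll pinch the upper half, lift it and show it.

```bash
python3 - <<'E'
from h import *
import pickle
C=np.array([.5630,-.0433,0]);r0=[np.pi,0,np.radians(-48.3)];r1=[np.pi,0,np.radians(35)]
robot.grip(1.0)
robot.goto(C+[0,0,.16],r0)
print(robot.move_straight(C+[0,0,.052],vel=.1,contact_N=6),robot.sense()['tcp_pos'])
robot.grip(0.0,strength=35)
s=robot.sense();print(s['opening'],s['gripper_force'],s['tcp_pos'])
robot.move_straight(C+[0,0,.232],vel=.1)
s=robot.sense();print(s['opening'],s['gripper_force'],s['wrist_force'])
G=np.array([.563,-.201,.2315])
robot.move_straight(G,vel=.06,attitude=r1)
robot.sleep(.5)
s=robot.sense();print(s['t'],s['tcp_pos'],s['tcp_rot'],s['opening'],s['gripper_force'])
F={n:robot.grab_frame(n) for n in('side','top')};pickle.dump(F,open('f5.pkl','wb'));save('s5',F['side']);save('t5',F['top'])
for n,f in F.items():
    X=cloud(f).reshape(-1,3);P=X[(np.hypot(X[:,0]-.563,X[:,1]+.201)<.085)&(X[:,2]>.15)&(X[:,2]<.25)]
    m=cv2.cvtColor(f['image'],cv2.COLOR_RGB2HSV).reshape(-1,3)
    k=(np.hypot(X[:,0]-.563,X[:,1]+.201)<.085)&(X[:,2]>.15)&(X[:,2]<.25)&(m[:,2]>110)&(m[:,1]<60)
    Q=X[k];print(n,len(Q),np.percentile(Q,[2,50,98],axis=0).round(3) if len(Q) else '',cv2.minAreaRect((Q[:,:2]*1000).astype(np.float32)) if len(Q)>5 else '')
c=lambda n,x,y:cv2.resize(F[n]['image'][y:y+150,x:x+200,::-1],(400,300),interpolation=cv2.INTER_CUBIC)
cv2.imwrite('pics/c5.png',np.hstack([c('side',170,90),c('top',190,110)]))
E
```

```text
False [ 0.56349095 -0.04346237  0.05259752]
0.6174154454132669 37.67787516117096 [ 0.56338003 -0.04325121  0.05252236]
0.6146079495927611 37.14892387390137 [-0.56157549 -0.7829637  -1.1016827 ]
25.225 [ 0.56299729 -0.20096087  0.23152409] [-3.14156990e+00 -3.16116143e-05  6.10917790e-01] 0.614596387487646 37.046701312065125
side 718 [[ 0.514 -0.246  0.207]
 [ 0.545 -0.212  0.243]
 [ 0.584 -0.188  0.245]] ((561.3386840820312, -202.1790008544922), (95.80374145507812, 53.47177505493164), 34.38190841674805)
top 150 [[ 0.512 -0.247  0.204]
 [ 0.529 -0.225  0.243]
 [ 0.547 -0.204  0.246]] ((529.6649780273438, -225.00973510742188), (16.184846878051758, 51.646766662597656), 36.027400970458984)
```

View pics/c5.png

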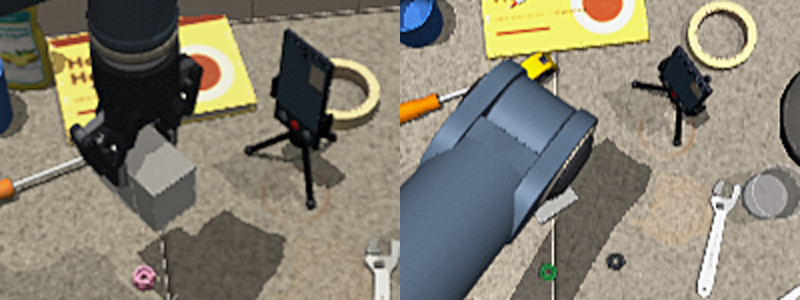

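The crop shows the carton level in the gripper with its lid flat and its label side turned to the phone. It measures yaw about 125°, lid at 0.244 m and centre within 2 mm of target, so I'm handing in.

```bash
python3 -c "
from h import *
print(robot.close_job())"
```

```text
the job is handed in; nothing more can be done
None
```

The job is handed in, though no verdict came back: the nut is in the carton with the flap shut, and the arm is holding it by its upper half, upright and still, label about 20 cm from the phone camera, within a few mm of centred by my measurements.

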